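# Free the drooping gate bolt and hold the bench gate ajar

### The arm

A 6-joint arm with a two-finger parallel gripper is mounted at the origin on the work surface. World frame = base frame: x ahead of the robot, y to its left, z up, the work surface at z = 0. Lengths are in m, angles in rad, forces in N, time in s.
With the tool pointing down it reaches from about 0.35 to 0.975 m from the base axis. Payload 4.9 kg.
Tool frame: the origin (TCP) lies on the front face of the gripper's body, between the roots of the fingers; the fingertips stand 73 mm ahead of it and the grasp point (between the pads) lies 54 mm ahead of it; z points along the fingers, y is the line along which they close (so a half turn about z gives the same grasp; the last joint's range is limited). The gripper opens to 85 mm and grips with 20 to 120 N. Pads are 22 mm wide; open, the fingers measure 114 mm over their backs; the gripper's body (76 mm by 85 mm) begins 54 mm behind the grasp point. The pads swing forward as they close: fully open they stand 13 mm farther back than shut.
Start: joints at [1.152, 0.053, 1.613, -0, 1.476, -0.119], TCP at [0.185, 0.597, 0.304] pointing down, gripper open.
Joint ranges: [-3.01, 3.01], [-1.01, 2.22], [0.06, 2.58], [-1.02, 4.17], [0.09, 2.62], [-3.14, 3.14]. Speed limits (rad/s): [2.57, 2.57, 3.14, 3.14, 3.14, 3.14].

### API

Orientations are given as a rotation vector (axis times angle).
In Python, from station import status, imaging, order gives the robot as it stands.
- The arm moves only by the tool arm_command, never from a script. Its argument "increments" is a list of rows, each an object with "slide": the shift along the tool's x, y, z in m, a list of three; "spin": the turn about the tool's z in degrees; "gripper": the opening, from -1 (shut) to 1 (fully open). In form: [{"slide": [x, y, z], "spin": spin, "gripper": gripper}, ...]. A call has 1 to 8 rows; each row is the pose to reach, as a shift and turn from the pose commanded when the call began, along the tool's axes at that moment; what a row does not reach only later rows make up. A row lasts 1/12 s, in which the tool goes at most 41.7 mm and 7.16 degrees, less where a joint would pass 70% of its speed; a pose out of reach is approached as far as the arm can. A call with a gripper value outside its range is refused whole. The fingers move at their own pace and stop on an object; "newtons" is the grip in N (left out, the last holds). Time passes only in rows, so rows that repeat a pose let the fingers close. It gives the time, the measured TCP pose, the force, the opening and the grip force at its end, in the units of the state.
- status.get_obs(): the state, without advancing time (a new reading comes with each control period).
- imaging.get_image(name): name is "scene" or "top" or "wrist"; returns a dict with "frame" (420x560x3 uint8, red, green, blue), "vfov" (degrees; the focal length in pixels is half the picture's height over the tangent of half this angle, whatever the lens; pixels are square), "cx", "cy" (the principal point, pixels), "view" (4x4, takes a point from world to camera coordinates); the wrist camera has in their place "mount" (4x4, takes a point from camera to tool coordinates, whose origin is the TCP and whose axes are the flange's). Camera axes: x right, y up, looking along -z (the intrinsics and any distortion apply to the point x, -y, -z); pixel columns grow to the right and rows downward; lengths in m; the calibration is good to about 2 mm. A picture is of the moment at which its call begins: read the wrist's pose just before it. There is no depth.
- order.finish_job(): hands the job in; it is judged then, once.
The state is a dict: "t": time; "q": joint angles; "dq": joint speeds; "effort": joint torques, N m; "tool_pos": TCP position; "tool_rot": TCP orientation; "contact_force": force on the tool from outside, world axes, zero at the start; "wrist_torque": the same for the moment, N m; "opening": finger opening in m; "grip_force": force on a finger pad.
Only numpy, scipy, OpenCV 4.12 (cv2) and the standard library are available. Lean on these libraries where they do the work, as an engineer would, in place of code of your own. Each camera call takes 0.05 s, during which the arm holds its last target. There are 200 camera calls.

### The job

A colleague wants to pass the sample rack through the gate in the bench screen. First stand the brown reagent bottle aside, upright on the bench and clear of everything the gate sweeps; then free the gate's drooping bolt without forcing it, lifting its nose over the bent-up lip of the keeper as you draw it back, and pull the gate towards you until the gap at its free edge is about 17 cm (roughly 40 degrees). The gate shuts itself, so finish with the gripper still holding it there, nothing else propping it, and leave the timer and both tube racks where they are.

Things in the scene. Friction and masses are not known exactly. Their poses are not given: they have to be found in the camera images.
- screen: Fixed bench screen, clear panels between aluminium posts, 900 mm long, 245 high. Origin on the bench under the gate's middle, on its mid-plane; x points away from the robot, y left along the screen, z up. Gate opening y -130 to +130 mm: hinge axis at x 0, y +130, free edge at y -130. Latch post y -134 to -174, front face x -10. Fixed panels go on to y -450 and +450
- gate_leaf: The gate: aluminium frame with a clear panel, 260 mm wide, 20 thick, 12 to 235 mm above the bench; barrel bolt on the robot's side of its top rail. Origin on the hinge axis at bench level; -y runs along the leaf to the free edge, -x out of its front face, z up
- gate (a joint): Swing of the gate about its upright hinge axis, rad: 0 shut, grows as the free edge swings towards the robot's side (clockwise seen from above), stop at 1.2. A spring hinge shuts it: about 0.18 N m at 0 rising by 0.5 N m per rad
- gate_hinge (a point): Point on the gate's hinge axis, 212 mm above the bench
- gate_edge (a point): Middle of the free edge of the gate, 260 mm from the hinge axis, 212 mm above the bench; follows the gate
- bolt_knob (a point): Centre of the bolt's knob: steel cylinder 20 mm across, 26 long, its axis square to the gate's face, 61 mm in front of the gate's mid-plane, 206 mm above the bench and, bolt shot, 212 mm from the hinge along the leaf; on a 9 mm stem. Guides and keeper reach 41 mm in front of the mid-plane; gate and post tops are 29 and 39 mm above it. Pinch it from above, fingers closing along the gate
- bolt_lift (a joint): Lift of the bolt, rad: 0 droops by its weight, 0.055 level, stop 0.085. The rod pivots in its rear guide, 102 mm from the hinge along the leaf, 25 mm before the mid-plane, 212 mm above the bench; the front guide is stretched tall. The nose clears the lip from about 0.045: knob 5 mm above its drooping height (stop at 9 mm with the bolt shot). About 2 N at the knob; drops when let go
- bolt_draw (a joint): Slide of the bolt along its rod, towards the hinge side (gate's +y), m: 0 fully shot, stop at 0.048. Unlifted, it catches on the lip after about 4 mm. From 0.026 the nose has left the keeper and the gate can swing. Stiff by about 1 N, stays where it is left
- keeper_lip (a point): Top edge of the bent-up lip at the gate-side mouth of the keeper. The lip stands 7 mm up into a notch worn into the underside of the 16 mm bolt rod, just behind its 17 mm long nose, while the bolt droops
- keeper: Keeper: steel box staple, 30 mm long, on the front of the latch post; frame as the screen's. Fixed
- bottle: Brown glass reagent bottle with a white cap, round, 56 mm in diameter, 115 mm high (straight sides up to 85 mm), 0.2 to 0.4 kg. Stands at first in front of the gate where the gate would hit it. Origin at the centre of its underside, z up
- timer: White bench timer, 30 x 75 x 52 mm high, standing in front of the left-hand panel. Origin at the centre of its underside. Leave alone
- tube_rack: Black tube rack with capped tubes, 52 x 125 mm and 90 mm high, in front of the right-hand panel. Origin at the centre of its underside, long side along its y. Leave alone
- sample_rack: The sample rack that is to be passed, same make as the other rack, standing behind the gate. Origin at the centre of its underside. Leave alone
- bolt_rod: The steel bolt rod with its knob, notch and nose: 16 mm in diameter, 217 mm long, lying along the gate's top rail; frame origin in the rear guide when shot, -y along the rod to the nose
Things that resemble listed ones, but are neither listed nor needed, are in the scene too. Of the things that look like the bottle, the smaller one is meant.

How it is judged:
On the way, in this order (a step that is already met when the one before it is completed fails the run):
1. the bottle stands upright on the bench, let go, clear of all that the gate sweeps, with the gate still shut and bolted ((horizontal distance between bottle and gate_hinge above 0.29 m or y of bottle in the frame of screen above 0.165 m) and angle between bottle's own z axis and vertical below 0.1 rad and height (world z) of bottle below 0.005 m and linear speed of bottle below 0.03 m/s and contact force between the fingers and bottle below 0.1 N and value of joint bolt_draw below 0.015 m and value of joint gate below 0.06 rad), for 0.2 s.
2. the bolt is lifted over the lip and drawn clear of the keeper (value of joint bolt_draw above 0.026 m), for 0.05 s.
At the end, for the whole second after the job is handed in: The fingers hold the gate still (over 1 N on it or its bolt) 0.52 to 0.85 rad open, nothing loose touching it; the bottle stands upright on the bench outside the gate's sweep: centre over 290 mm from the hinge axis, or over 35 mm to the left of it (value of joint gate between 0.52 and 0.85 rad and velocity of joint gate between -0.05 and 0.05 rad/s and contact force between the fingers and gate_leaf above 1 N and contact force between each of bottle, timer, tube_rack and gate_leaf below 0.1 N and (horizontal distance between bottle and gate_hinge above 0.29 m or y of bottle in the frame of screen above 0.165 m) and angle between bottle's own z axis and vertical below 0.1 rad and height (world z) of bottle below 0.005 m and linear speed of bottle below 0.03 m/s); the arm keeps its last pose, push and grip.
It fails at once if the bolt is wrenched against the keeper with more than 40 N (contact force between bolt_rod and keeper above 40 N).
It fails at once if the bottle is tipped over (angle between bottle's own z axis and vertical above 0.7 rad).
It fails at once if the timer is moved more than 25 mm (distance of timer from where it was at the start of the episode above 0.025 m).
It fails at once if the tube rack is moved more than 25 mm (distance of tube_rack from where it was at the start of the episode above 0.025 m).
It fails at once if the sample rack is moved more than 25 mm (distance of sample_rack from where it was at the start of the episode above 0.025 m).
It also fails if it takes over 51 s, if anything falls off the work surface, if the arm or the gripper's body presses on something with over 40 N, if the wrist force passes 120 N, or if a joint passes its speed limit or range.

## Working session

There is one attempt and no reset: what is moved stays moved. The work goes in short steps, Python scripts to look and compute and a tool call to move; the robot and the scene stay as the last step left them, time stands still between calls to the robot, and variables do not carry over. Pictures are saved under pics/ and viewed, at most 10 in all, crops included, and the job is handed in when it is done.

Besides the shell and the picture viewer there is one more tool, called after "Emit:" as name(argument=value, ...), one argument or row to a line, values as JSON. arm_command: Moves the arm, as the interface text tells. Its arguments: {"type":"object","properties":{"increments":{"type":"array","items":{"type":"object","properties":{"slide":{"type":"array","items":{"type":"number"}},"spin":{"type":"number"},"gripper":{"type":"number"}}}},"newtons":{"type":"number"}},"required":["increments"]}

```bash
mkdir -p pics; ls; python3 - <<'E'
from station import status, imaging
import cv2, numpy as np, json
o=status.get_obs(); print({k:np.round(v,3).tolist() for k,v in o.items()})
for n in ["scene","top"]:
    d=imaging.get_image(n); cv2.imwrite(f"pics/{n}0.png",cv2.resize(d["frame"][:,:,::-1],(800,600),interpolation=cv2.INTER_CUBIC))
    np.savez(f"pics/{n}0.npz",**d); print(n,d.keys(),d["vfov"],d["cx"],d["cy"],np.round(d["view"],3).tolist(), {k:d[k] for k in d if k not in("frame","view","vfov","cx","cy")})
E
```

```text
pics
{'t': 0.0, 'q': [1.152, 0.053, 1.614, -0.0, 1.476, -0.119], 'dq': [-0.0, 0.001, 0.001, -0.001, -0.002, -0.002], 'effort': [0.001, -39.37, -37.017, -0.0, 0.007, -0.0], 'tool_pos': [0.184, 0.597, 0.303], 'tool_rot': [-0.469, -3.106, 0.003], 'contact_force': [-0.394, -1.12, 0.245], 'wrist_torque': [0.004, -0.012, -0.014], 'grip_force': 0.0, 'opening': 0.086}
scene dict_keys(['frame', 'vfov', 'cx', 'cy', 'view']) 43.49756421790949 280.72092598688823 210.37646327161957 [[0.05, 0.999, -0.013, -0.002], [-0.819, 0.048, 0.572, 0.405], [0.572, -0.018, 0.82, -1.831], [0.0, 0.0, 0.0, 1.0]] {}
top dict_keys(['frame', 'vfov', 'cx', 'cy', 'view']) 47.28197344805143 280.40980738331103 212.5746715671519 [[0.085, -0.996, -0.001, -0.06], [0.974, 0.083, 0.209, -0.636], [-0.208, -0.019, 0.978, -1.107], [0.0, 0.0, 0.0, 1.0]] {}
```

View pics/scene0.png

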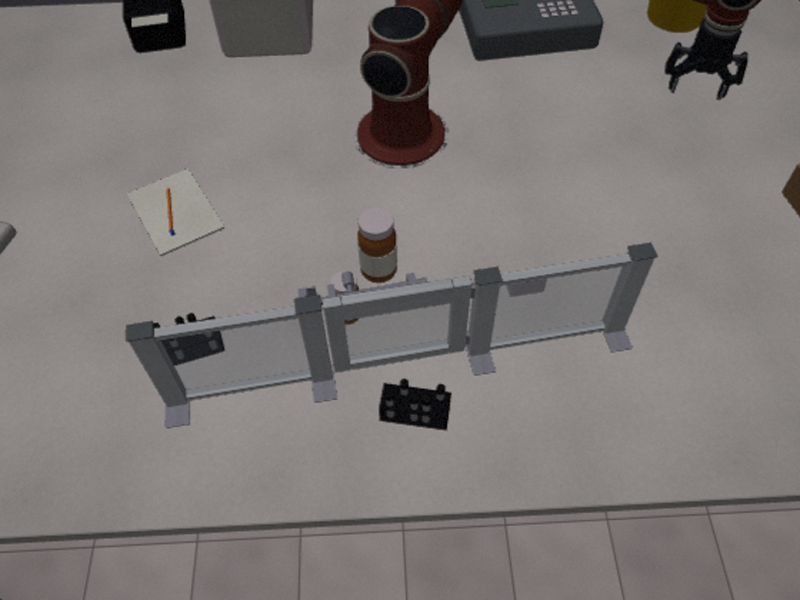

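View pics/top0.png

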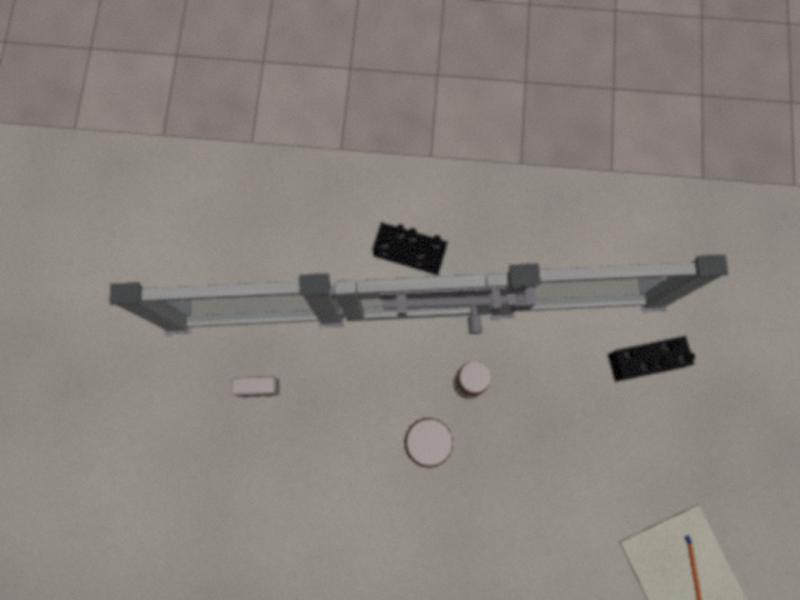

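The top view (800x600) shows two brown bottles. The cap at (474,377) is the smaller, just in front of the gate by its free edge. The cap at (428,442) is larger and stands nearer the robot, so the smaller one fits the description. The knob is at (475,322), the timer at (254,386), the tube rack at (650,358) and the sample rack at (410,248). I'll confirm in a crop and fit the poses.

```bash
cat > h.py <<'E'
import numpy as np, cv2
def cam(d):
    f=210/np.tan(np.radians(float(d["vfov"]))/2); return f,float(d["cx"]),float(d["cy"]),np.array(d["view"])
def proj(d,P):
    f,cx,cy,V=cam(d); p=V[:3,:3]@np.array(P)+V[:3,3]; return np.array([cx+f*p[0]/-p[2], cy-f*p[1]/-p[2]])
def unproj(d,uv,z):
    f,cx,cy,V=cam(d); r=V[:3,:3].T@np.array([(uv[0]-cx)/f,-(uv[1]-cy)/f,-1]); c=-V[:3,:3].T@V[:3,3]
    return c+r*(z-c[2])/r[2]
def S(s,p):  # screen -> world
    x,y,a=s; c,n=np.cos(a),np.sin(a); return np.array([x+c*p[0]-n*p[1], y+n*p[0]+c*p[1], p[2]])
E
python3 - <<'E'
from h import *
from scipy.optimize import least_squares
T=dict(np.load("pics/top0.npz")); C=dict(np.load("pics/scene0.npz")); k=.7
obs=[(T,(524,274),(0,-.154,.245)),(T,(314,284),(0,.154,.245)),(C,(308,305),(0,-.154,.245)),(C,(487,276),(0,.154,.245)),(T,(475,322),(-.061,-.082,.206))]
r=lambda s:np.concatenate([proj(d,S(s,p))-np.array(u)*k for d,u,p in obs])
s=least_squares(r,[.7,0,0]).x; print("screen",s,np.round(r(s),1)); np.save("s.npy",s)
print("knob",S(s,(-.061,-.082,.206)),"hinge",S(s,(0,.13,.212)))
for n,u,z in [("small cap",(474.5,376.5),.115),("big cap",(428.5,441),.15),("timer",(254,384),.052),("rack",(650,357),.085)]:
    p=unproj(T,np.array(u)*k,z); q=p[:2]-s[:2]; c,n_=np.cos(s[2]),np.sin(s[2])
    print(n,p.round(4),"in screen",np.round([c*q[0]+n_*q[1],-n_*q[0]+c*q[1]],4), "scene px", (proj(C,p)/k).round())
im=T["frame"][170:340,260:400,::-1]; a=cv2.resize(im,None,fx=3.5,fy=3.5,interpolation=cv2.INTER_CUBIC)
b=cv2.resize(C["frame"][130:240,200:285,::-1],None,fx=3.5,fy=3.5,interpolation=cv2.INTER_CUBIC)
o=np.zeros((max(a.shape[0],b.shape[0]),a.shape[1]+b.shape[1],3),np.uint8);o[:a.shape[0],:a.shape[1]]=a;o[:b.shape[0],a.shape[1]:]=b
o=cv2.convertScaleAbs(o,alpha=1.5); cv2.imwrite("pics/crop.png",o); print(o.shape)
E
```

```text
screen [ 0.64051926 -0.03218609  0.13512883] [-0.1 -0.4 -0.6 -0.3 -0.9 -0.7 -0.1 -0.5 -0.1 -0.2]
knob [ 0.59112221 -0.12165637  0.206     ] hinge [0.62300592 0.09662883 0.212     ]
small cap [ 0.5195 -0.1351  0.115 ] in screen [-0.1338 -0.0856] scene px [342. 280.]
big cap [ 0.4114 -0.0679  0.15  ] in screen [-0.2319 -0.0046] scene px [375. 224.]
timer [0.4822 0.2302 0.052 ] in screen [-0.1215  0.2813] scene px [526. 276.]
rack [ 0.58  -0.426  0.085] in screen [-0.113 -0.382] scene px [190. 323.]
(595, 788, 3)
```

View pics/crop.png

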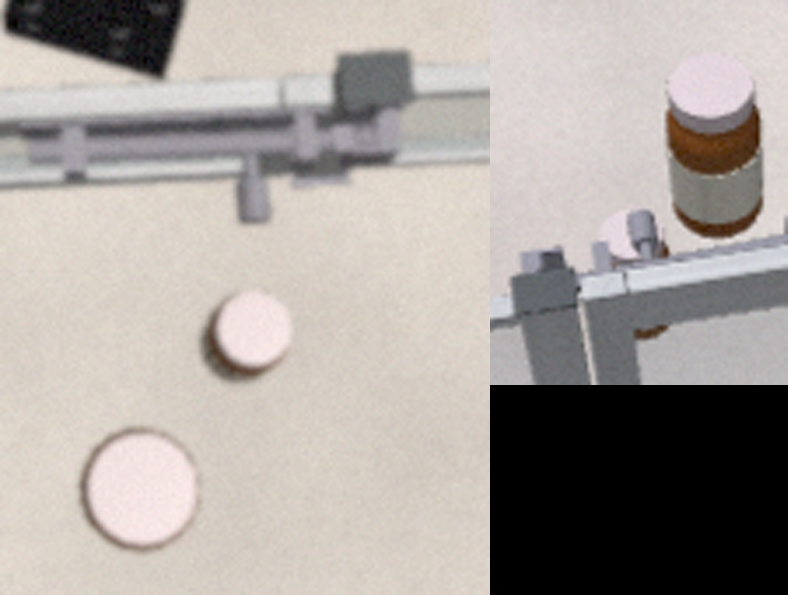

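The crop confirms it: the small cap at crop (253,330) is 22 px across against 32 px for the other, so the small bottle at world (0.520,-0.135) is the one to move.

```bash
cat >> h.py <<'E'
from scipy.spatial.transform import Rotation as Ro
def go(t,yaw=None):  # slide/spin to world TCP t, with tool y along direction yaw (deg)
    from station import status
    o=status.get_obs(); R=Ro.from_rotvec(o["tool_rot"]).as_matrix(); sl=R.T@(np.array(t)-o["tool_pos"])
    y0=np.degrees(np.arctan2(R[1,1],R[0,1])); sp=0 if yaw is None else -((yaw-y0+90)%180-90)
    print("t",o["t"],"pos",np.round(o["tool_pos"],4),"y",round(y0,2),"slide",np.round(sl,4),"spin",round(sp,2))
E
python3 - <<'E'
from h import *
go((.5195,-.135,.304),97.74)
from station import imaging
d=imaging.get_image("wrist"); print(np.round(d["mount"],3).tolist(),d["vfov"],d["cx"],d["cy"])
E
```

```text
t 0.1 pos [0.1844 0.5967 0.3028] y 72.83 slide [-5.362e-01 -6.002e-01 -2.000e-04] spin -24.91
[[0.0, 0.951, 0.31, 0.08], [1.0, -0.001, 0.001, -0.001], [0.001, 0.31, -0.951, -0.07], [0.0, 0.0, 0.0, 1.0]] 66.52705210948818 274.79541556412215 207.19363004911273
```

Emit:
arm_command(
  increments=[
    {"slide": [-0.536, -0.6, 0], "spin": -24.9, "gripper": 1},
    {"slide": [-0.536, -0.6, 0], "spin": -24.9, "gripper": 1},
    {"slide": [-0.536, -0.6, 0], "spin": -24.9, "gripper": 1},
    {"slide": [-0.536, -0.6, 0], "spin": -24.9, "gripper": 1},
    {"slide": [-0.536, -0.6, 0], "spin": -24.9, "gripper": 1},
    {"slide": [-0.536, -0.6, 0], "spin": -24.9, "gripper": 1},
    {"slide": [-0.536, -0.6, 0], "spin": -24.9, "gripper": 1},
    {"slide": [-0.536, -0.6, 0], "spin": -24.9, "gripper": 1},
  ],
)

```text
t: 0.82
tool_pos: [0.3229, 0.2933, 0.3037]
tool_rot: [-0.213, 3.134, -0.0]
contact_force: [0.7, 0.6, 0.1]
opening: 0.0854
grip_force: 0.0
```

```bash
python3 -c "
from h import *
go((.5195,-.135,.304),97.74)"
```

```text
t 0.8167 pos [0.3229 0.2933 0.3037] y 97.77 slide [-1.369e-01 -4.509e-01 -3.000e-04] spin 0.03
```

Emit:
arm_command(
  increments=[
    {"slide": [-0.137, -0.451, 0], "spin": 0, "gripper": 1},
    {"slide": [-0.137, -0.451, 0], "spin": 0, "gripper": 1},
    {"slide": [-0.137, -0.451, 0], "spin": 0, "gripper": 1},
    {"slide": [-0.137, -0.451, 0], "spin": 0, "gripper": 1},
    {"slide": [-0.137, -0.451, 0], "spin": 0, "gripper": 1},
    {"slide": [-0.137, -0.451, 0], "spin": 0, "gripper": 1},
    {"slide": [-0.137, -0.451, 0], "spin": 0, "gripper": 1},
    {"slide": [-0.137, -0.451, 0], "spin": 0, "gripper": 1},
  ],
)

```text
t: 1.48
tool_pos: [0.4619, -0.0101, 0.3038]
tool_rot: [-0.211, 3.134, 0.0]
contact_force: [0.5, 1.2, 0.2]
opening: 0.0855
grip_force: 0.0
```

```bash
python3 -c "
from h import *
go((.5195,-.135,.304),97.74)"
```

```text
t 1.4833 pos [ 0.4619 -0.0101  0.3038] y 97.69 slide [-0.0404 -0.1315 -0.0002] spin -0.05
```

Emit:
arm_command(
  increments=[
    {"slide": [-0.04, -0.1315, 0], "spin": 0, "gripper": 1},
    {"slide": [-0.04, -0.1315, 0], "spin": 0, "gripper": 1},
    {"slide": [-0.04, -0.1315, 0], "spin": 0, "gripper": 1},
    {"slide": [-0.04, -0.1315, 0], "spin": 0, "gripper": 1},
    {"slide": [-0.04, -0.1315, 0], "spin": 0, "gripper": 1},
    {"slide": [-0.04, -0.1315, 0], "spin": 0, "gripper": 1},
  ],
)

```text
t: 1.98
tool_pos: [0.5188, -0.1329, 0.3033]
tool_rot: [0.21, -3.133, -0.002]
contact_force: [-0.2, 0.2, 0.0]
opening: 0.0852
grip_force: 0.0
```

```bash
cat >> h.py <<'E'
def wrist(name):
    from station import status,imaging
    o=status.get_obs(); d=imaging.get_image("wrist"); M=np.eye(4); M[:3,:3]=Ro.from_rotvec(o["tool_rot"]).as_matrix(); M[:3,3]=o["tool_pos"]
    d["view"]=np.linalg.inv(M@d["mount"]); np.savez(f"pics/{name}.npz",**d)
    cv2.imwrite(f"pics/{name}.png",cv2.convertScaleAbs(cv2.resize(d["frame"][:,:,::-1],(800,600),interpolation=cv2.INTER_CUBIC),alpha=1.4)); return d
E
python3 -c "
from h import *
go((.5195,-.135,.124),97.74)
d=wrist('w1'); s=np.load('s.npy')
for p in [(.5195,-.135,.115),S(s,(-.061,-.082,.206)),S(s,(-.074,-.082,.206)),S(s,(0,-.154,.245)),(.411,-.068,.15)]: print((proj(d,p)/.7).round(1))"
```

```text
t 1.9833 pos [ 0.5188 -0.1329  0.3033] y 97.66 slide [-0.0006 -0.0024  0.1793] spin -0.08
[389.7 291.4]
[397.1 505.5]
[397.1 481.7]
[222.6 696.4]
[567.7 106.5]
```

View pics/w1.png

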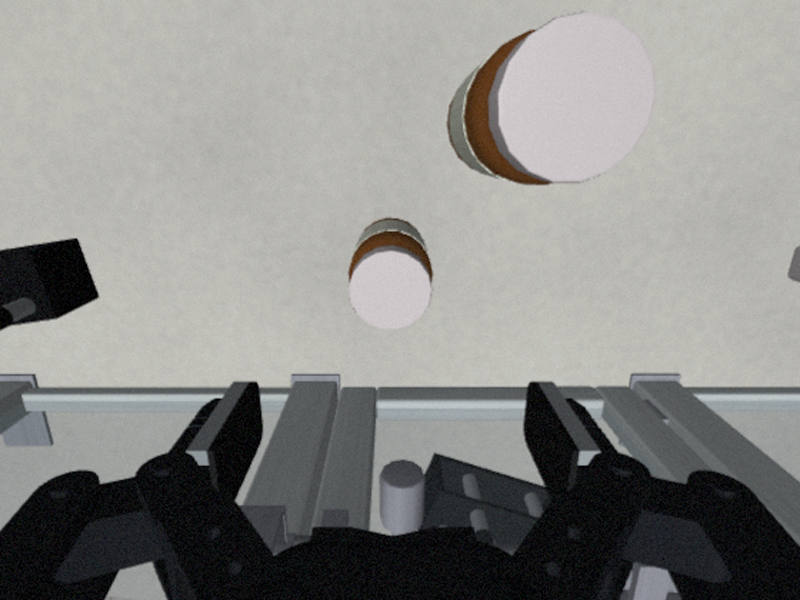

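The wrist view (800x600) shows the small cap at (391,289), against a predicted (390,291), so the bottle position holds. The knob's front face is at (405,470), about 3 mm left of the prediction, so I'll refine that later. Next I descend and grip the bottle.

Emit:
arm_command(
  increments=[
    {"slide": [-0.001, -0.0015, 0.178], "spin": 0, "gripper": 1},
    {"slide": [-0.001, -0.0015, 0.178], "spin": 0, "gripper": 1},
    {"slide": [-0.001, -0.0015, 0.178], "spin": 0, "gripper": 1},
    {"slide": [-0.001, -0.0015, 0.178], "spin": 0, "gripper": 1},
    {"slide": [-0.001, -0.0015, 0.178], "spin": 0, "gripper": 1},
    {"slide": [-0.001, -0.0015, 0.178], "spin": 0, "gripper": 1},
    {"slide": [-0.001, -0.0015, 0.178], "spin": 0, "gripper": 1},
  ],
  newtons=40,
)

```text
t: 2.62
tool_pos: [0.5206, -0.1334, 0.1271]
tool_rot: [-0.214, 3.134, -0.0]
contact_force: [0.8, 0.3, 0.5]
opening: 0.085
grip_force: 0.0
```

Emit:
arm_command(
  increments=[
    {"slide": [0, 0, 0], "spin": 0, "gripper": -1},
    {"slide": [0, 0, 0], "spin": 0, "gripper": -1},
    {"slide": [0, 0, 0], "spin": 0, "gripper": -1},
    {"slide": [0, 0, 0], "spin": 0, "gripper": -1},
    {"slide": [0, 0, 0], "spin": 0, "gripper": -1},
    {"slide": [0, 0, 0], "spin": 0, "gripper": -1},
    {"slide": [0, 0, 0], "spin": 0, "gripper": -1},
    {"slide": [0, 0, 0], "spin": 0, "gripper": -1},
  ],
)

```text
t: 3.28
tool_pos: [0.5222, -0.1347, 0.1295]
tool_rot: [-0.211, 3.129, -0.002]
contact_force: [-1.1, 2.3, 6.3]
opening: 0.055
grip_force: 41.7
```

```bash
python3 -c "
from h import *
s=np.load('s.npy'); go(S(s,(-.19,-.21,.155)),97.74); from station import status; o=status.get_obs(); print(o['opening'],o['grip_force'])"
```

```text
t 3.2833 pos [ 0.5222 -0.1347  0.1295] y 97.71 slide [ 0.0588 -0.1245 -0.0255] spin -0.03
0.054964892475537416 41.72429243524675
```

Emit:
arm_command(
  increments=[
    {"slide": [0, 0, -0.03], "spin": 0, "gripper": -1},
    {"slide": [0.015, -0.03, -0.035], "spin": 0, "gripper": -1},
    {"slide": [0.03, -0.06, -0.035], "spin": 0, "gripper": -1},
    {"slide": [0.045, -0.09, -0.035], "spin": 0, "gripper": -1},
    {"slide": [0.059, -0.12, -0.035], "spin": 0, "gripper": -1},
    {"slide": [0.059, -0.125, -0.035], "spin": 0, "gripper": -1},
    {"slide": [0.059, -0.125, -0.035], "spin": 0, "gripper": -1},
    {"slide": [0.059, -0.125, -0.035], "spin": 0, "gripper": -1},
  ],
)

```text
t: 3.95
tool_pos: [0.4787, -0.266, 0.1614]
tool_rot: [-0.21, 3.134, 0.0]
contact_force: [0.5, 0.3, -2.1]
opening: 0.055
grip_force: 44.3
```

```bash
python3 -c "
from h import *
s=np.load('s.npy'); go(S(s,(-.19,-.21,.128)),97.74); from station import status; o=status.get_obs(); print(o['opening'],o['grip_force'],o['contact_force'],Ro.from_rotvec(o['tool_rot']).as_matrix()[:,2])"
```

```text
t 3.95 pos [ 0.4787 -0.266   0.1614] y 97.67 slide [-0.0018 -0.0001  0.0334] spin -0.07
0.05500113066196466 44.33084816939299 [ 0.50659164  0.26609005 -2.08146036] [ 7.02503714e-04  2.63086608e-04 -9.99999719e-01]
```

Emit:
arm_command(
  increments=[
    {"slide": [0, 0, 0.015], "spin": 0, "gripper": -1},
    {"slide": [0, 0, 0.025], "spin": 0, "gripper": -1},
    {"slide": [0, 0, 0.03], "spin": 0, "gripper": -1},
    {"slide": [0, 0, 0.031], "spin": 0, "gripper": -1},
    {"slide": [0, 0, 0.031], "spin": 0, "gripper": -1},
  ],
)

```text
t: 4.37
tool_pos: [0.4789, -0.265, 0.1298]
tool_rot: [0.214, -3.134, -0.001]
contact_force: [0.1, -0.4, -2.5]
opening: 0.0547
grip_force: 44.4
```

Emit:
arm_command(
  increments=[
    {"slide": [0, 0, 0.001], "spin": 0, "gripper": -1},
    {"slide": [0, 0, 0.002], "spin": 0, "gripper": -1},
    {"slide": [0, 0, 0.002], "spin": 0, "gripper": -1},
  ],
)

```text
t: 4.62
tool_pos: [0.4792, -0.2654, 0.1297]
tool_rot: [-0.212, 3.134, 0.002]
contact_force: [-2.7, 5.0, 8.4]
opening: 0.0548
grip_force: 45.4
```

Emit:
arm_command(
  increments=[
    {"slide": [0, 0, -0.001], "spin": 0, "gripper": 0.6},
    {"slide": [0, 0, -0.001], "spin": 0, "gripper": 1},
    {"slide": [0, 0, -0.001], "spin": 0, "gripper": 1},
    {"slide": [0, 0, -0.001], "spin": 0, "gripper": 1},
    {"slide": [0, 0, -0.04], "spin": 0, "gripper": 1},
    {"slide": [0, 0, -0.08], "spin": 0, "gripper": 1},
    {"slide": [0, 0, -0.12], "spin": 0, "gripper": 1},
    {"slide": [0, 0, -0.16], "spin": 0, "gripper": 1},
  ],
)

```text
t: 5.28
tool_pos: [0.4782, -0.2658, 0.2893]
tool_rot: [0.211, -3.134, -0.0]
contact_force: [0.4, 0.2, 0.9]
opening: 0.0856
grip_force: 0.0
```

```bash
python3 -c "
from h import *
from station import imaging
s=np.load('s.npy'); print(S(s,(-.10,-.08,.36))); go(S(s,(-.10,-.08,.36)),97.74)
d=imaging.get_image('top'); np.savez('pics/top1.npz',**d); print(proj(d,S(s,(-.19,-.21,.115))),proj(d,S(s,(-.061,-.082,.206))))"
```

```text
[ 0.5522083  -0.12492861  0.36      ]
t 5.2833 pos [ 0.4782 -0.2658  0.2893] y 97.72 slide [-0.0922  0.1297 -0.0707] spin -0.02
[388.56988934 285.53958426] [332.44349079 225.17911513]
```

Emit:
arm_command(
  increments=[
    {"slide": [-0.082, 0.13, -0.06], "spin": 0, "gripper": 1},
    {"slide": [-0.082, 0.13, -0.06], "spin": 0, "gripper": 1},
    {"slide": [-0.082, 0.13, -0.06], "spin": 0, "gripper": 1},
    {"slide": [-0.082, 0.13, -0.06], "spin": 0, "gripper": 1},
    {"slide": [-0.082, 0.13, -0.06], "spin": 0, "gripper": 1},
    {"slide": [-0.082, 0.13, -0.06], "spin": 0, "gripper": 1},
    {"slide": [-0.082, 0.13, -0.06], "spin": 0, "gripper": 1},
  ],
)

```text
t: 5.92
tool_pos: [0.5422, -0.1263, 0.3472]
tool_rot: [0.212, -3.133, 0.0]
contact_force: [-1.2, -0.4, 0.5]
opening: 0.0853
grip_force: 0.0
```

```bash
python3 -c "
from h import *
s=np.load('s.npy'); d=wrist('w2')
for p in [(-.061,-.082,.206),(-.061,-.082,.216),(-.074,-.082,.216),(-.048,-.082,.216),(0,-.154,.245),(-.19,-.21,.115),(-.01,-.134,.245),(-.01,-.174,.245)]: print(p,(proj(d,S(s,p))/.7).round(1))
go(S(s,(-.061,-.082,.30)),97.74)"
```

```text
(-0.061, -0.082, 0.206) [390.1 406.4]
(-0.061, -0.082, 0.216) [390. 417.]
(-0.074, -0.082, 0.216) [389.9 394.3]
(-0.048, -0.082, 0.216) [390. 439.]
(0, -0.154, 0.245) [241.8 559.3]
(-0.19, -0.21, 0.115) [187.1 148.5]
(-0.01, -0.134, 0.245) [281.3 543.3]
(-0.01, -0.174, 0.245) [198.  543.2]
t 5.9667 pos [ 0.5419 -0.1268  0.3467] y 97.68 slide [-0.0496 -0.0015  0.0466] spin -0.06
```

View pics/w2.png

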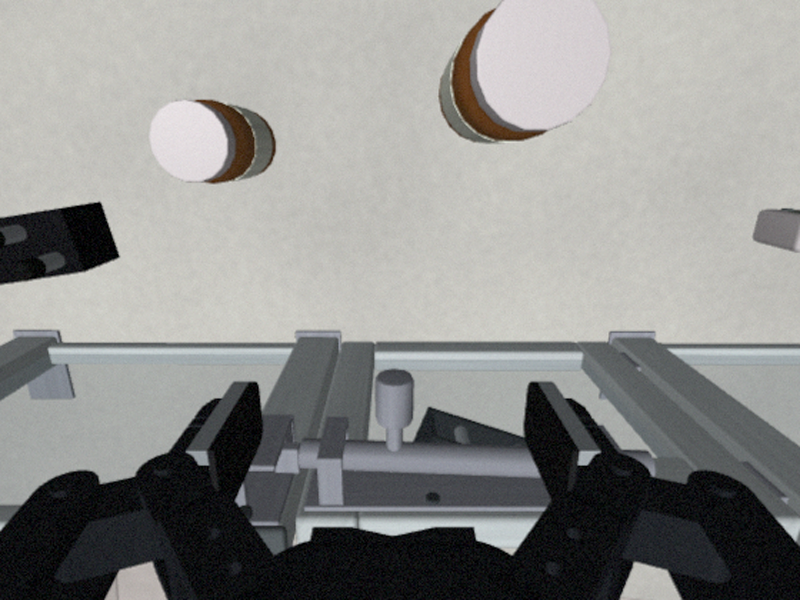

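The small bottle stands upright with its cap at (190,140), away from the gate. The knob spans u 376–413 and v 370–427, with its axis at u≈394.5 midway between the fingers (pads at 260 and 527), so no lateral correction is needed. Next I move over the knob, part-close and descend.

Emit:
arm_command(
  increments=[
    {"slide": [-0.025, -0.0005, 0], "spin": 0, "gripper": 0.05},
    {"slide": [-0.048, -0.0005, 0], "spin": 0, "gripper": 0.05},
    {"slide": [-0.048, -0.0005, 0.01], "spin": 0, "gripper": 0.05},
    {"slide": [-0.048, -0.0005, 0.025], "spin": 0, "gripper": 0.05},
    {"slide": [-0.048, -0.0005, 0.025], "spin": 0, "gripper": 0.05},
    {"slide": [-0.048, -0.0005, 0.025], "spin": 0, "gripper": 0.05},
  ],
  newtons=25,
)

```text
t: 6.47
tool_pos: [0.5883, -0.1207, 0.32]
tool_rot: [0.209, -3.13, -0.003]
contact_force: [-0.8, 0.3, 0.3]
opening: 0.0447
grip_force: 0.0
```

```bash
python3 -c "
from h import *
s=np.load('s.npy'); d=wrist('w3'); go(S(s,(-.063,-.0805,.259)),97.74)"
```

```text
t 6.5167 pos [ 0.5888 -0.1207  0.3215] y 97.66 slide [-0.0003  0.0002  0.0625] spin -0.08
```

View pics/w3.png

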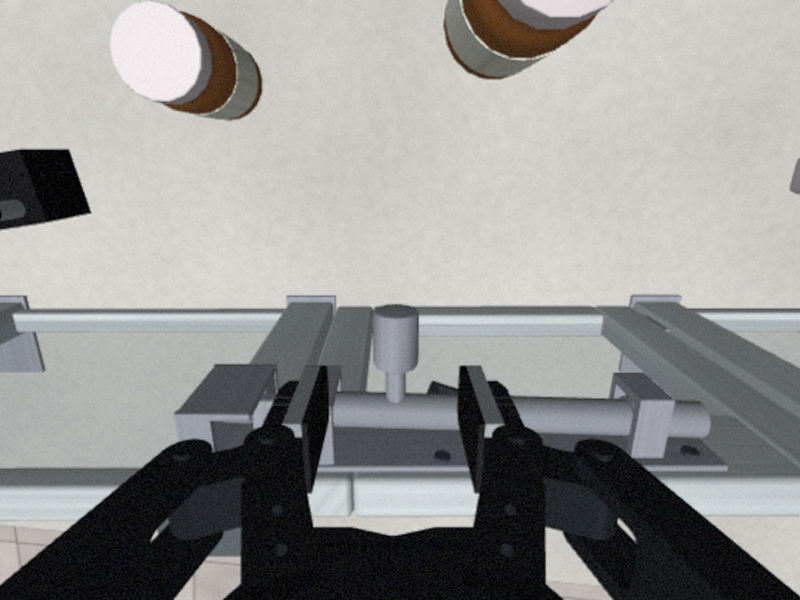

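The pads are centred at u≈393.5 and the knob at u≈395.5, so the knob is about 1 mm towards +y. The guides and keeper stay behind the fingers. I'll check the x offset numerically.

```bash
python3 -c "
from h import *
s=np.load('s.npy'); d=dict(np.load('pics/w3.npz'))
def sc(p): q=p[:2]-s[:2]; c,n=np.cos(s[2]),np.sin(s[2]); return np.round([c*q[0]+n*q[1],-n*q[0]+c*q[1]],4)
for n,u,z in [('rear top',(395.5,369),.216),('front top',(395.5,317),.216),('front bottom',(395.5,304),.196)]: print(n,sc(unproj(d,np.array(u)*.7,z)))
print('bottle',unproj(d,np.array((160,52))*.7,.115),'true .4790 -.2655')"
```

```text
rear top [-0.0557 -0.0799]
front top [-0.0791 -0.0799]
front bottom [-0.0779 -0.0798]
bottle [ 0.47601107 -0.26265916  0.115     ] true .4790 -.2655
```

Emit:
arm_command(
  increments=[
    {"slide": [0, 0.0005, 0.03], "spin": 0, "gripper": 0.05},
    {"slide": [0, 0.0005, 0.05], "spin": 0, "gripper": 0.05},
    {"slide": [0, 0.0005, 0.0625], "spin": 0, "gripper": 0.05},
    {"slide": [0, 0.0005, 0.0625], "spin": 0, "gripper": 0.05},
    {"slide": [0, 0.0005, 0.0625], "spin": 0, "gripper": 0.05},
  ],
)

```text
t: 6.93
tool_pos: [0.5896, -0.1198, 0.2605]
tool_rot: [0.211, -3.134, -0.0]
contact_force: [-0.7, -0.8, -0.1]
opening: 0.0448
grip_force: 0.0
```

Emit:
arm_command(
  increments=[
    {"slide": [0, 0, 0], "spin": 0, "gripper": -0.2},
    {"slide": [0, 0, 0], "spin": 0, "gripper": -0.35},
    {"slide": [0, 0, 0], "spin": 0, "gripper": -0.5},
    {"slide": [0, 0, 0], "spin": 0, "gripper": -1},
    {"slide": [0, 0, 0], "spin": 0, "gripper": -1},
    {"slide": [0, 0, 0], "spin": 0, "gripper": -1},
  ],
  newtons=25,
)

```text
t: 7.43
tool_pos: [0.5904, -0.1198, 0.2615]
tool_rot: [-0.211, 3.132, -0.001]
contact_force: [1.1, 0.7, 2.1]
opening: 0.019
grip_force: 24.5
```

```bash
python3 -c "
from h import *
s=np.load('s.npy'); go(S(s,(-.063,-.08,.259)),97.74)"
```

```text
t 7.4333 pos [ 0.5904 -0.1198  0.2615] y 97.72 slide [0.0016 0.     0.0025] spin -0.02
```

Emit:
arm_command(
  increments=[
    {"slide": [0, 0, -0.003], "spin": 0, "gripper": -1},
    {"slide": [0, 0, -0.006], "spin": 0, "gripper": -1},
    {"slide": [0, 0, -0.008], "spin": 0, "gripper": -1},
    {"slide": [0, 0, -0.008], "spin": 0, "gripper": -1},
    {"slide": [0, 0, -0.008], "spin": 0, "gripper": -1},
  ],
)

```text
t: 7.85
tool_pos: [0.5896, -0.1197, 0.2676]
tool_rot: [0.211, -3.133, -0.0]
contact_force: [0.7, -0.3, -3.8]
opening: 0.0193
grip_force: 24.6
```

Emit:
arm_command(
  increments=[
    {"slide": [0, 0, -0.001], "spin": 0, "gripper": -1},
    {"slide": [0, 0.002, -0.001], "spin": 0, "gripper": -1},
    {"slide": [0, 0.004, -0.001], "spin": 0, "gripper": -1},
    {"slide": [0, 0.006, -0.001], "spin": 0, "gripper": -1},
    {"slide": [0, 0.008, -0.001], "spin": 0, "gripper": -1},
    {"slide": [0, 0.008, -0.001], "spin": 0, "gripper": -1},
  ],
)

```text
t: 8.35
tool_pos: [0.5887, -0.1112, 0.2692]
tool_rot: [0.212, -3.134, -0.001]
contact_force: [1.7, -0.4, -4.6]
opening: 0.019
grip_force: 24.5
```

Emit:
arm_command(
  increments=[
    {"slide": [0, 0.005, 0], "spin": 0, "gripper": -1},
    {"slide": [0, 0.01, 0], "spin": 0, "gripper": -1},
    {"slide": [0, 0.015, 0], "spin": 0, "gripper": -1},
    {"slide": [0, 0.02, 0], "spin": 0, "gripper": -1},
    {"slide": [0, 0.025, 0], "spin": 0, "gripper": -1},
    {"slide": [0, 0.029, 0], "spin": 0, "gripper": -1},
    {"slide": [0, 0.029, 0], "spin": 0, "gripper": -1},
    {"slide": [0, 0.029, 0], "spin": 0, "gripper": -1},
  ],
)

```text
t: 9.02
tool_pos: [0.5849, -0.0823, 0.2694]
tool_rot: [-0.213, 3.134, 0.002]
contact_force: [1.6, 0.3, -4.3]
opening: 0.0189
grip_force: 24.6
```

```bash
cat > sw.py <<'E'
from h import *
from station import status
import sys
o=status.get_obs(); s=np.load('s.npy'); H=S(s,(0,.13,0))
R=Ro.from_rotvec(o["tool_rot"]).as_matrix(); r=o["tool_pos"]-H; c,n=np.cos(s[2]),np.sin(s[2])
print("t",o["t"],"tool in hinge frame",np.round([c*r[0]+n*r[1],-n*r[0]+c*r[1],o["tool_pos"][2]],4),"F",np.round(o["contact_force"],1),"yaw",np.degrees(np.arctan2(R[1,1],R[0,1])).round(2),"grip",o["opening"],o["grip_force"])
for a in map(float,sys.argv[1:]):
    t=np.radians(a); q=np.array([np.cos(t)*r[0]+np.sin(t)*r[1],-np.sin(t)*r[0]+np.cos(t)*r[1]])-r[:2]
    print(a,np.round(R.T@np.array([*q,0]),4))
E
python3 sw.py 4 8 12 16 20 24 28 32 36
```

```text
t 9.0167 tool in hinge frame [-0.0618 -0.1722  0.2694] F [ 1.6  0.3 -4.3] yaw 97.76 grip 0.01894111659802044 24.61237907409668
4.0 [0.0119 0.0047 0.    ]
8.0 [0.0234 0.0103 0.    ]
12.0 [0.0344 0.0166 0.    ]
16.0 [0.045  0.0237 0.    ]
20.0 [0.0551 0.0316 0.    ]
24.0 [0.0647 0.0401 0.    ]
28.0 [0.0736 0.0492 0.    ]
32.0 [0.0818 0.059  0.0001]
36.0 [0.0894 0.0693 0.0001]
```

Emit:
arm_command(
  increments=[
    {"slide": [0.006, 0.0023, 0], "spin": 2, "gripper": -1},
    {"slide": [0.0119, 0.0047, 0], "spin": 4, "gripper": -1},
    {"slide": [0.0177, 0.0074, 0], "spin": 6, "gripper": -1},
    {"slide": [0.0234, 0.0103, 0], "spin": 8, "gripper": -1},
    {"slide": [0.029, 0.0134, 0], "spin": 10, "gripper": -1},
    {"slide": [0.0344, 0.0166, 0], "spin": 12, "gripper": -1},
    {"slide": [0.0344, 0.0166, 0], "spin": 12, "gripper": -1},
    {"slide": [0.0344, 0.0166, 0], "spin": 12, "gripper": -1},
  ],
)

```text
t: 9.68
tool_pos: [0.5487, -0.0714, 0.2695]
tool_rot: [0.116, 3.139, -0.001]
contact_force: [1.5, -0.9, -4.7]
opening: 0.0189
grip_force: 24.6
```

```bash
python3 sw.py 3 6 9 12 15 18 21 24 25 26
```

```text
t 9.6833 tool in hinge frame [-0.0963 -0.1565  0.2695] F [ 1.5 -0.9 -4.7] yaw 85.76 grip 0.01887657998670125 24.609526991844177
3.0 [ 0.009   0.0035 -0.    ]
6.0 [ 0.0178  0.0074 -0.    ]
9.0 [ 0.0263  0.0118 -0.    ]
12.0 [ 0.0346  0.0166 -0.    ]
15.0 [ 0.0427  0.0219 -0.    ]
18.0 [ 0.0505  0.0275 -0.    ]
21.0 [ 0.0579  0.0336 -0.    ]
24.0 [ 0.0651  0.0401 -0.0001]
25.0 [ 0.0674  0.0423 -0.0001]
26.0 [ 0.0696  0.0446 -0.0001]
```

Emit:
arm_command(
  increments=[
    {"slide": [0.009, 0.0035, 0], "spin": 3, "gripper": -1},
    {"slide": [0.0178, 0.0074, 0], "spin": 6, "gripper": -1},
    {"slide": [0.0263, 0.0118, 0], "spin": 9, "gripper": -1},
    {"slide": [0.0346, 0.0166, 0], "spin": 12, "gripper": -1},
    {"slide": [0.0427, 0.0219, 0], "spin": 15, "gripper": -1},
    {"slide": [0.0505, 0.0275, 0], "spin": 18, "gripper": -1},
    {"slide": [0.0579, 0.0336, 0], "spin": 21, "gripper": -1},
    {"slide": [0.0651, 0.0401, 0], "spin": 24, "gripper": -1},
  ],
)

```text
t: 10.35
tool_pos: [0.487, -0.0268, 0.27]
tool_rot: [0.77, 3.044, -0.001]
contact_force: [1.9, -2.9, -4.2]
opening: 0.019
grip_force: 24.7
```

Emit:
arm_command(
  increments=[
    {"slide": [0.0025, 0.001, 0], "spin": 1, "gripper": -1},
    {"slide": [0.0045, 0.0018, 0], "spin": 1.5, "gripper": -1},
    {"slide": [0.0045, 0.0018, 0], "spin": 1.5, "gripper": -1},
    {"slide": [0.0045, 0.0018, 0], "spin": 1.5, "gripper": -1},
    {"slide": [0.0045, 0.0018, 0], "spin": 1.5, "gripper": -1},
  ],
)

```text
t: 10.77
tool_pos: [0.4841, -0.023, 0.2697]
tool_rot: [0.807, 3.035, -0.0]
contact_force: [1.6, -2.6, -2.8]
opening: 0.019
grip_force: 24.8
```

```bash
python3 sw.py; python3 -c "
from h import *
from station import imaging
a=imaging.get_image('scene'); d=imaging.get_image('top'); np.savez('pics/topE.npz',**d); s=np.load('s.npy')
for t in (.52,.6,.65,.7,.85): print(t,(proj(d,S(s,(-.26*np.sin(t),.13-.26*np.cos(t),.235)))/.7).round())
cv2.imwrite('pics/topE.png',cv2.convertScaleAbs(cv2.resize(d['frame'][:,:,::-1],(800,600),interpolation=cv2.INTER_CUBIC),alpha=1.3))"
```

```text
t 10.7667 tool in hinge frame [-0.1538 -0.0998  0.2697] F [ 1.6 -2.6 -2.8] yaw 60.24 grip 0.01900465991795627 24.81155902147293
0.52 [490. 364.]
0.6 [483. 377.]
0.65 [478. 384.]
0.7 [473. 392.]
0.85 [455. 413.]
```

View pics/topE.png

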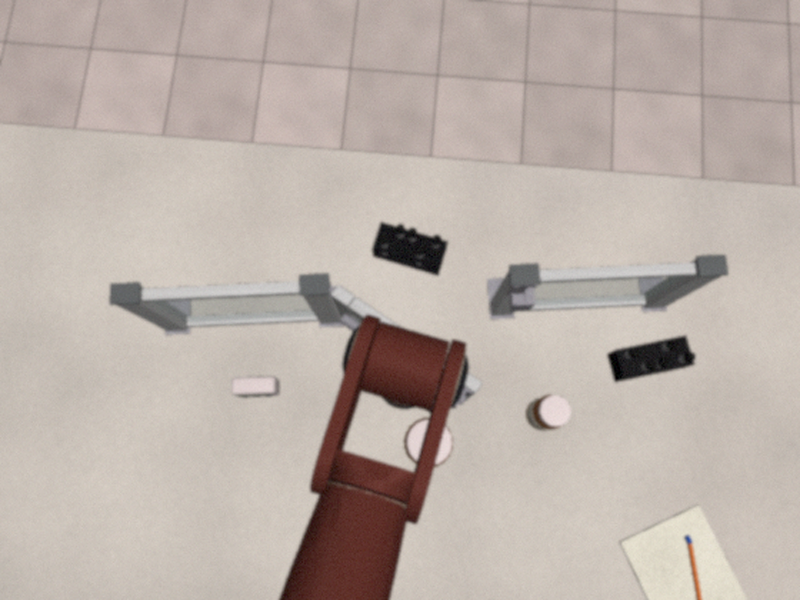

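The gate edge is at about (475,383), which is 0.65 rad. The small bottle stands upright at (552,412), and the timer and both racks are where they were. The gripper still holds the knob, so I'm handing the job in.

```bash
python3 -c "
from station import order
print(order.finish_job())"
```

```text
the job is handed in; nothing more can be done
None
```

I handed the job in at about 11 s: the small bottle stands clear, the bolt was lifted over the lip and drawn with no jam felt, and the gripper holds the gate at about 0.65 rad (37°); the judge's verdict was not shown.

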